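# Set the rinsed bottle on the drying peg

## Task

Two square white bottles lie on the repair bench. Take the open, rinsed one, turn it neck down and slide its neck over the tall peg of the drying stand, lowering it all the way onto the peg's collar before you let go, so that it is left standing there upside down. Leave the capped bottle where it lies.

Things in the scene. Friction and masses are not known exactly. Their poses are not given: they have to be found in the camera images.
- open_bottle: Hollow white bottle, no cap, about 90 g, on its flat side, neck to the left (x axis within 0.4 rad of world +y). Square body 56 x 56 x 100 mm; round neck 40 mm long, 36 outside, 28 bore; hollow 135 mm deep. Origin on the axis at the middle of the body, 28 mm above the bench, 50 from the base, 90 from the mouth. x runs to the mouth, y level, z up as it lies. A 25 N grip across y (56 mm) holds it.
- mouth (a point): Centre of the open bottle's mouth, in the plane of its rim; same axes as open_bottle (x points out of the mouth).
- peg_seat (a point): Centre of the flat top of the steel collar (50 mm diameter) at the foot of the tall peg on the fixed drying stand, 18 mm above the bench; z up. The bottle's rim comes to rest on it. The round steel peg rises from here along z: 18 mm diameter for 60 mm, then a taper to 8 mm at the tip, 85 mm high in all. Left, middle or right place; turned up to 0.9 rad. Site axes are the stand's.
- stand: The fixed drying stand. Origin on the bench under the tall peg's axis, z up. Grey base plate 10 mm thick, reaching 50 mm either way along x and from -100 to +50 mm along y. Two thin pins near its -y end (x +-25, y -75 mm; 6 mm thick, tops 35 mm above the bench) are not for bottles.
- capped_bottle: Bystander: a bottle of the same shape and size lying the same way, but its neck is closed by a round black screw cap 42 mm in diameter (ending 94 mm from its origin). Origin and axes as for the open bottle. Not to be moved.

How it is judged:
On the way:
1. the open bottle, neck down (within 25 degrees) and still held by the fingers, has its neck at least 40 mm down over the tall peg (mouth within 45 mm above the collar and 15 mm of the peg's axis) (contact force between the fingers and open_bottle above 0.5 N and horizontal distance between mouth and peg_seat below 0.015 m and z of mouth in the frame of peg_seat below 0.045 m and angle between open_bottle's own x axis and vertical above 2.7 rad), for 0.1 s.
At the end, for the whole second after the job is handed in: The open bottle stands neck down on the tall peg, its rim on the collar (mouth within 10 mm of the collar's height and 12 mm of the peg's axis, bottle within 10 degrees of vertical), at rest; the capped bottle is within 30 mm of where it lay (horizontal distance between mouth and peg_seat below 0.012 m and z of mouth in the frame of peg_seat between -0.01 and 0.01 m and angle between open_bottle's own x axis and vertical above 2.967 rad and linear speed of open_bottle below 0.03 m/s and distance of capped_bottle from where it was at the start of the episode below 0.03 m); the robot touches nothing.
It fails at once if the capped bottle is moved more than 30 mm (distance of capped_bottle from where it was at the start of the episode above 0.03 m).
It also fails if it takes over 45 s, if anything falls off the work surface, if the arm or the gripper's body presses on something with over 40 N, if the wrist force passes 120 N, or if a joint passes its speed limit or range.

## Robot

A 6-joint arm with a two-finger parallel gripper is mounted at the origin on the work surface. World frame = base frame: x ahead of the robot, y to its left, z up, the work surface at z = 0. Lengths are in m, angles in rad, forces in N, time in s.
With the tool pointing down it reaches from about 0.325 to 0.85 m from the base axis. Payload 4.4 kg.
Tool frame: the origin (TCP) lies on the centre line of the jaws, within the pads' length; the fingertips stand 14 mm ahead of it and the grasp point (between the pads) lies 5 mm behind it; z points along the fingers, x is the direction in which the jaws open and shut, and the axes are right-handed (so a half turn about z gives the same grasp; the last joint's range is limited). The gripper opens to 94 mm and grips with 3 to 60 N. Pads are 16 mm wide; open, the fingers measure 119 mm over their backs; the gripper's body (75 mm by 177 mm) begins 78 mm behind the grasp point.
Start: joints at [-1.427, 0.207, 1.542, -0, 1.393, -0.15], TCP at [0.167, -0.55, 0.219] pointing down, gripper open.
Joint ranges: [-2.73, 2.73], [-0.86, 2.22], [0.23, 2.46], [-1.11, 4.25], [0.08, 2.63], [-2.82, 2.82]. Speed limits (rad/s): [2.79, 2.79, 3.14, 3.14, 3.14, 3.14].

## Interface

Orientations are given as [roll, pitch, yaw] about the fixed x, y, z axes, in that order (R = Rz(yaw) Ry(pitch) Rx(roll)).
In Python, from cell import manip gives the robot as it stands.
- The arm moves only by the tool step_arm, never from a script. Its argument "commands" is a list of rows, each a list of 7 numbers: the shift along the world's x, y, z scaled (see below), then the turn, a rotation vector about the world's x, y, z scaled (see below), then the gripper's target within -1 to 1 (fully open at 1, half-way at 0, shut at -1). A call has 1 to 12 rows; each row is the pose to reach, as a shift and turn from the pose commanded when the call began; what a row does not reach only later rows make up. The controller multiplies each number of a shift by 0.5 m and each number of a turn by 45 degrees. A row lasts 1/10 s, in which the tool goes at most 50 mm and 8.59 degrees, less where a joint would pass 70% of its speed; a pose out of reach is approached as far as the arm can. A call with a number of a shift or a turn outside -1 to 1 is refused whole. A call with a gripper value outside its range is refused whole. The fingers move at their own pace and stop on an object; the grip force is fixed at half the most. Time passes only in rows, so rows that repeat a pose let the fingers close. It gives the time, the measured TCP pose, the force and the opening at its end, in the units of the state.
- manip.observe(): the state, without advancing time (a new reading comes with each control period).
- manip.read_camera(name): name is "scene" or "top"; returns (picture, depth): 400x640x3 uint8, red, green, blue; 400x640 float32, m along the optical axis (not along the pixel's ray), 0 where there is no reading.
- manip.get_calibration(name): a dict with "fx", "fy", "cx", "cy" (pixels), "origin" and "orientation" of the camera in the world. Camera axes: x right, y up, looking along -z (the intrinsics and any distortion apply to the point x, -y, -z); pixel columns grow to the right and rows downward; lengths in m; the calibration is good to about 2 mm. A picture is of the moment at which its call begins. get_calibration takes no time and is no camera call.
- manip.hand_in(): hands the job in, once; it reports no verdict.
Trained networks look in the newest picture that a camera, given by its name, has taken for a name from the list of things; names that differ only in an ending like _2 or _b are one class to them, and where a whole thing is asked for, a point or a joint stands for the part that bears it (a point fixed in the world has none). Each returns a list of dicts, best first, with "conf" (0 to 1); they miss things now and then, are a little off and sometimes report something else, mostly with a low value. They report only what shows in the picture. A call takes as long as a camera call.
- manip.look_for(camera, label): "centre" ([column, row] in pixels, amid what is visible of it).
- manip.regions_of(camera, label): "pixels" (400x640 bool, what is visible of it) and "centre" ([column, row] in pixels, amid what is visible of it).
The state is a dict: "clock": time; "qpos": joint angles; "qd": joint speeds; "joint_torque": joint torques, N m; "ee_pos": TCP position; "tool_rot": TCP orientation; "force": force on the tool from outside, world axes, zero at the start; "moment": the same for the moment, N m; "gripper_width": finger opening in m.
Only numpy, scipy, OpenCV 4.12 (cv2) and the standard library are available. Lean on these libraries where they do the work, as an engineer would, in place of code of your own. Each camera call takes 0.05 s, during which the arm holds its last target.

## Working session

There is one attempt and no reset: what is moved stays moved. The work goes in short steps, Python scripts to look and compute and a tool call to move; the robot and the scene stay as the last step left them, time stands still between calls to the robot, and variables do not carry over. Pictures are saved under pics/ and viewed, and the job is handed in when it is done.

Besides the shell and the picture viewer there is one more tool, called after ">>>" by a JSON object that holds its "op" and its "data", one argument or row to a line. step_arm: Moves the arm, as the interface text tells. Shifts and turns lie within -1 to 1; 1 stands for 0.5 m of shift or 45 degrees of turn. Its arguments: {"type":"object","properties":{"commands":{"type":"array"}},"required":["commands"]}

```bash
ls; mkdir -p pics; python3 - <<'E'
from cell import manip
import cv2,numpy as np
s=manip.observe();print(s['clock'],s['ee_pos'],s['tool_rot'],s['gripper_width'])
for c in ['scene','top']:
    p,d=manip.read_camera(c);k=manip.get_calibration(c);print(c,k)
    cv2.imwrite(f'pics/{c}0.png',p[:,:,::-1]);np.save(f'{c}0_d.npy',d);np.save(f'{c}0_p.npy',p)
for l in ['open_bottle','capped_bottle','stand','mouth','peg_seat']:
    for c in ['top']:
        r=manip.regions_of(c,l)
        for i,x in enumerate(r): print(c,l,x['conf'],x['centre'],x['pixels'].sum()); np.save(f'{c}0_{l}_{i}.npy',x['pixels'])
E
```

```text
pics
0.0 [ 0.1663911  -0.54960116  0.21832584] [-3.14128451e+00  2.20135061e-03 -1.27696335e+00] 0.09382447178458136
scene {'fx': 396.28382084466307, 'fy': 396.28382084466307, 'cx': 329.65110507724904, 'cy': 204.22866358582155, 'origin': array([ 1.03015154, -0.19971944,  0.83708833]), 'orientation': array([ 0.5912414 , -0.01235555,  1.14725184])}
top {'fx': 409.72997055448343, 'fy': 409.72997055448343, 'cx': 320.38428869192995, 'cy': 198.02516541527916, 'origin': array([0.34172861, 0.02834811, 1.03275419]), 'orientation': array([ 0.22149296,  0.00548618, -1.57350782])}
top open_bottle 0.94 [444.7, 184.5] 1251
top capped_bottle 0.88 [208.8, 188.7] 1327
top stand 0.79 [353.7, 209.0] 2233
top mouth 0.69 [440.6, 187.4] 1199
top peg_seat 0.59 [354.7, 205.5] 2224
```

View pics/top0.png

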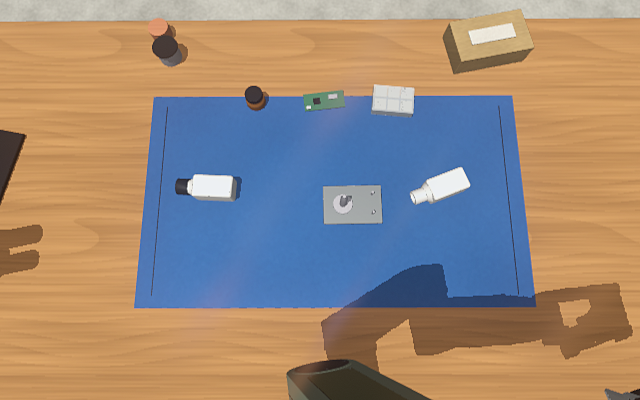

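View pics/scene0.png

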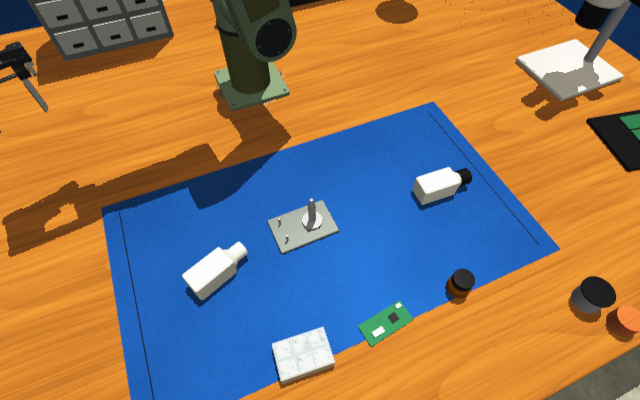

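The top view shows the open bottle at (444,185) with its neck toward (416,197). The stand is at (352,204) with the peg collar near (344,203), and the capped bottle at (209,188) is well clear of both. Next I'll measure in 3D.

```bash
cat > h.py <<'E'
import numpy as np,cv2
from scipy.spatial.transform import Rotation as R
from cell import manip
def T(k): return R.from_euler('xyz',k['orientation']).as_matrix(),np.array(k['origin'])
def cloud(d,k,m=None):
    if m is None:m=np.ones(d.shape,bool)
    v,u=np.nonzero(m&(d>0)); z=d[v,u]
    P=np.c_[(u-k['cx'])/k['fx']*z,-(v-k['cy'])/k['fy']*z,-z]
    Rm,o=T(k); return P@Rm.T+o
def proj(X,k):
    Rm,o=T(k);c=(np.atleast_2d(X)-o)@Rm
    return np.c_[k['cx']+k['fx']*c[:,0]/-c[:,2],k['cy']-k['fy']*c[:,1]/-c[:,2]]
E
python3 - <<'E'
from h import *
for l in ['open_bottle','capped_bottle','stand']:
    r=manip.regions_of('scene',l)
    for i,x in enumerate(r): print(l,x['conf'],x['centre'],x['pixels'].sum()); np.save(f'scene0_{l}_{i}.npy',x['pixels'])
for c in ['top','scene']:
    k=manip.get_calibration(c);d=np.load(f'{c}0_d.npy')
    A=cloud(d,k); t=A[(abs(A[:,0]-.35)<.15)&(abs(A[:,1])<.3)]
    print(c,'table z',np.percentile(t[:,2],[5,25,50,75]))
    m=np.load(f'{c}0_open_bottle_0.npy');P=cloud(d,k,m)
    print('bottle z pct',np.percentile(P[:,2],[1,5,25,50,75,95,99]))
    q=P[P[:,2]>.008][:,:2].astype(np.float32);print(' rect',cv2.minAreaRect(q),'mean',q.mean(0))
    q=P[P[:,2]>.050][:,:2].astype(np.float32);print(' toprect',len(q),cv2.minAreaRect(q))
    m=np.load(f'{c}0_stand_0.npy');P=cloud(d,k,m)
    print('stand z',np.percentile(P[:,2],[1,5,25,50,75,95,99]))
    for lo,hi in [(.004,.014),(.014,.024),(.03,.06),(.06,.12)]:
        q=P[(P[:,2]>lo)&(P[:,2]<hi)]
        if len(q)>3: print(lo,hi,len(q),q.mean(0),cv2.minAreaRect(q[:,:2].astype(np.float32)))
# enlarged crop
p=np.load('top0_p.npy');o=cv2.resize(p[150:240,310:480],None,fx=4.5,fy=4.5,interpolation=cv2.INTER_CUBIC);cv2.imwrite('pics/crop_top.png',o[:,:,::-1])
p=np.load('scene0_p.npy');o=cv2.resize(p[190:310,175:345],None,fx=4.5,fy=4.5,interpolation=cv2.INTER_CUBIC);cv2.imwrite('pics/crop_scene.png',o[:,:,::-1])
E
```

```text
open_bottle 0.6 [212.5, 268.8] 1863
capped_bottle 0.91 [437.2, 184.4] 1435
stand 0.74 [305.1, 226.5] 2311
top table z [-0.00274045 -0.00079678  0.00062489  0.00227279]
bottle z pct [0.00219834 0.02194658 0.04629909 0.05395531 0.05597837 0.05806262
 0.0594483 ]
 rect ((0.5913874506950378, -0.26248517632484436), (0.05709901079535484, 0.13875721395015717), 21.399280548095703) mean [ 0.58989114 -0.26482105]
 toprect 873 ((0.5940453410148621, -0.2702391445636749), (0.055515192449092865, 0.122365802526474), 21.381120681762695)
stand z [0.00506449 0.0065682  0.00857406 0.01005371 0.01184886 0.02015277
 0.0923695 ]
0.004 0.014 1880 [ 0.55348399 -0.05082426  0.00961529] ((0.554856538772583, -0.04787399619817734), (0.1000172570347786, 0.14968045055866241), 0.2778148055076599)
0.014 0.024 244 [ 0.5520949  -0.02453183  0.01778405] ((0.5513999462127686, -0.04923226684331894), (0.06954115629196167, 0.1125020831823349), 14.44131088256836)
0.03 0.06 27 [ 0.55044371 -0.04432478  0.04177184] ((0.5440746545791626, -0.0645708367228508), (0.04954589158296585, 0.0882159098982811), 20.25420379638672)
0.06 
[... 629 characters left out ...]
00906383 0.01043968 0.01213212 0.0452075
 0.0933588 ]
0.004 0.014 1842 [ 0.56229628 -0.05466476  0.00997058] ((0.5558157563209534, -0.04777892678976059), (0.10430803894996643, 0.15012118220329285), 1.0761480331420898)
0.014 0.024 235 [ 0.56072657 -0.02899471  0.01806535] ((0.550395667552948, -0.04426781088113785), (0.07278656959533691, 0.13674847781658173), 9.625328063964844)
0.03 0.06 66 [ 0.56101047 -0.04011063  0.04240403] ((0.5488070845603943, -0.06293851137161255), (0.05359381064772606, 0.08742908388376236), 14.161467552185059)
0.06 0.12 91 [ 0.56097025 -0.0243268   0.08306747] ((0.5600612163543701, -0.023598995059728622), (0.016065306961536407, 0.011957695707678795), 60.54674530029297)
```

View pics/crop_top.png

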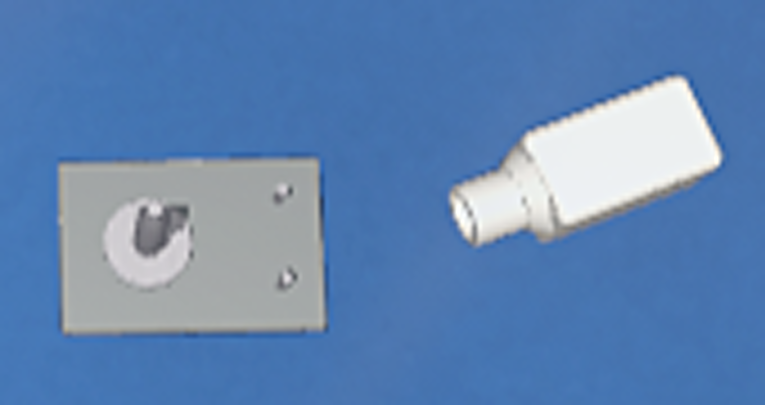

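View pics/crop_scene.png

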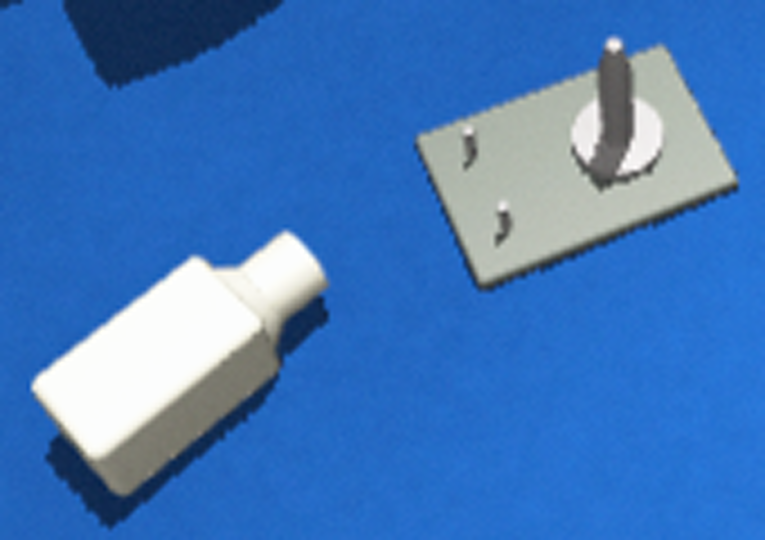

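```bash
cat >> h.py <<'E'
PEG=np.array([.5555,-.023]); th=np.radians(35)
yb=np.radians(90+21.3); d=np.array([np.cos(yb),np.sin(yb),0])
ORG=np.array([.5998,-.2814,.028])
def frame(z,x):
    x=x/np.linalg.norm(x);z=z/np.linalg.norm(z);return np.c_[x,np.cross(z,x),z]
Rg=frame(np.cos(th)*np.array([0,0,-1])+np.sin(th)*d, np.array([np.cos(yb-np.pi/2),np.sin(yb-np.pi/2),0]))
def rows(p,Rt,s=None,cmdp=None,cmdR=None):
    s=s or manip.observe()
    p0=s['ee_pos'] if cmdp is None else cmdp
    R0=R.from_euler('xyz',s['tool_rot']).as_matrix() if cmdR is None else cmdR
    rv=R.from_matrix(Rt@R0.T).as_rotvec()
    return np.round(np.r_[(np.array(p)-p0)/.5,rv/(np.pi/4)],4), np.degrees(np.linalg.norm(rv))
E
python3 - <<'E'
from h import *
print(Rg)
G=np.r_[(ORG-.01*d)[:2],.034]; TCP=G+.005*Rg[:,2]; print(TCP)
print(rows([*TCP[:2],.2],Rg))
s=manip.observe();print(s['clock'],s['ee_pos'])
E
```

```text
[[ 0.93169123  0.29755799 -0.20835235]
 [ 0.36325123 -0.76319677  0.53439613]
 [ 0.         -0.57357644 -0.81915204]]
[ 0.60239075 -0.28804493  0.02990424]
(array([ 0.8718,  0.5246, -0.0388,  0.783 , -0.3808,  2.0272]), np.float64(99.27990417020456))
0.5 [ 0.16650971 -0.55035861  0.21941699]
```

>>> {"op": "step_arm", "data": {
  "commands": [
    [0.1,0.06,0,0.06,-0.03,0.17,1],
    [0.2,0.12,0,0.13,-0.06,0.34,1],
    [0.3,0.18,0,0.2,-0.09,0.51,1],
    [0.4,0.24,0,0.26,-0.12,0.68,1],
    [0.5,0.3,0,0.33,-0.15,0.85,1],
    [0.5,0.3,0,0.38,-0.18,1,1],
    [0.5,0.3,0,0.38,-0.18,1,1]
  ]
}}

```text
clock: 1.2
ee_pos: [0.4202, -0.3978, 0.2187]
tool_rot: [-2.846, 0.134, -0.457]
force: [-0.6, -0.4, 1.3]
gripper_width: 0.0944
```

```bash
python3 - <<'E'
from h import *
G=np.r_[(ORG-.01*d)[:2],.034]; TCP=G+.005*Rg[:,2]
print(rows([*TCP[:2],.2],Rg)); s=manip.observe();print(s['clock'],s['ee_pos'],s['qpos'])
E
```

```text
(array([ 0.3643,  0.2196, -0.0373,  0.4038, -0.1918,  1.0181]), np.float64(50.036217382139405))
1.2 [ 0.42022292 -0.39782251  0.21865658] [-1.01183885  0.38073816  1.35673637  0.18222271  1.67245484 -0.54050748]
```

>>> {"op": "step_arm", "data": {
  "commands": [
    [0.09,0.05,0,0.07,-0.03,0.17,1],
    [0.18,0.11,0,0.13,-0.06,0.34,1],
    [0.27,0.16,-0.02,0.2,-0.09,0.51,1],
    [0.36,0.22,-0.04,0.27,-0.12,0.68,1],
    [0.364,0.22,-0.04,0.34,-0.16,0.85,1],
    [0.364,0.22,-0.04,0.4,-0.19,1,1],
    [0.364,0.22,-0.04,0.4,-0.19,1,1]
  ]
}}

```text
clock: 1.9
ee_pos: [0.5987, -0.2904, 0.197]
tool_rot: [-2.532, 0.008, 0.351]
force: [-0.3, 0.2, -0.3]
gripper_width: 0.0941
```

```bash
python3 - <<'E'
from h import *
G=np.r_[(ORG-.01*d)[:2],.034]; TCP=G+.005*Rg[:,2]
p,dd=manip.read_camera('scene');cv2.imwrite('pics/s2.png',p[:,:,::-1])
print(rows(TCP,Rg)); s=manip.observe();print(s['clock'],s['ee_pos'],s['qpos'])
E
```

```text
(array([ 0.0082,  0.0056, -0.3362,  0.0073, -0.0087,  0.0304]), np.float64(1.459916282755032))
1.95 [ 0.59831265 -0.29084801  0.19800298] [-0.71827381  0.77494586  0.89005522  0.30281757  2.00845778 -1.00947911]
```

View pics/s2.png

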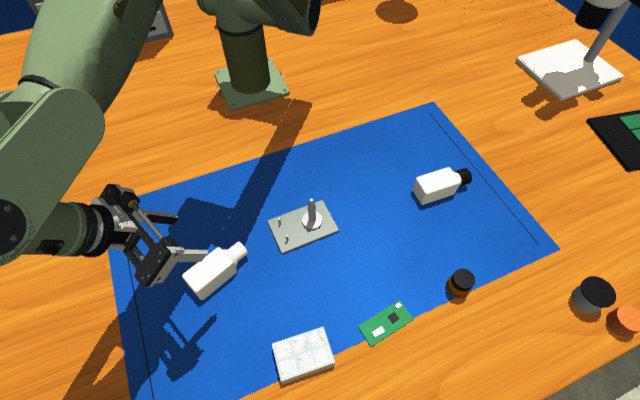

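The gripper is above the open bottle, tilted, with its jaws on either side of it (around (205,270) in the scene view). Now descending and closing.

>>> {"op": "step_arm", "data": {
  "commands": [
    [0.008,0.005,-0.06,0.007,-0.009,0.03,1],
    [0.008,0.005,-0.12,0.007,-0.009,0.03,1],
    [0.008,0.005,-0.18,0.007,-0.009,0.03,1],
    [0.008,0.005,-0.23,0.007,-0.009,0.03,1],
    [0.008,0.005,-0.28,0.007,-0.009,0.03,1],
    [0.008,0.005,-0.31,0.007,-0.009,0.03,1],
    [0.008,0.005,-0.335,0.007,-0.009,0.03,1],
    [0.008,0.005,-0.335,0.007,-0.009,0.03,1],
    [0.008,0.005,-0.335,0.007,-0.009,0.03,1]
  ]
}}

```text
clock: 2.85
ee_pos: [0.6028, -0.2884, 0.0329]
tool_rot: [-2.533, -0.003, 0.374]
force: [-0.4, -0.7, -0.0]
gripper_width: 0.094
```

```bash
python3 - <<'E'
from h import *
G=np.r_[(ORG-.01*d)[:2],.034]; TCP=G+.005*Rg[:,2]
p,dd=manip.read_camera('scene');cv2.imwrite('pics/s3.png',cv2.resize(p[130:330,50:350],None,fx=2.5,fy=2.5)[:,:,::-1])
print(rows(TCP,Rg)); s=manip.observe();print(s['clock'],s['ee_pos'],s['qpos'],s['force'])
E
```

```text
(array([-0.0016,  0.0011, -0.0071,  0.0017,  0.0058, -0.0026]), np.float64(0.29743671896893714))
2.9 [ 0.60319412 -0.28858582  0.03344078] [-0.71050373  0.93912178  0.95700928  0.27989947  1.7872004  -1.10141458] [ 0.26145886  0.30607761 -0.04154926]
```

View pics/s3.png

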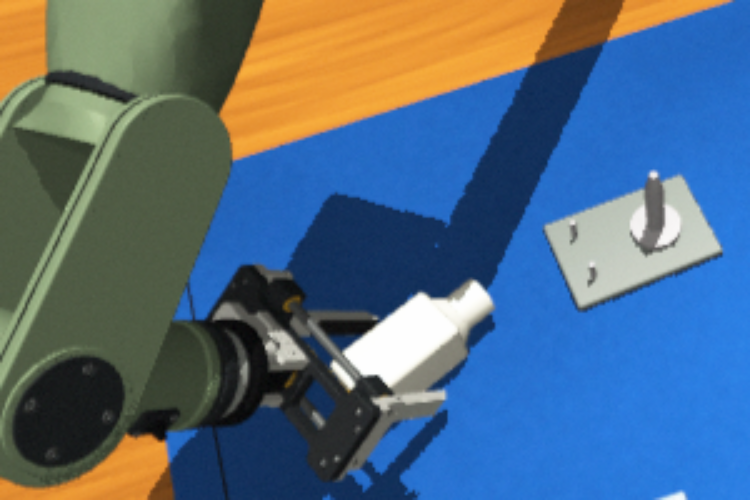

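The fingers are on both sides of the bottle body (crop about (400,360)), and nothing is pressing. Closing.

>>> {"op": "step_arm", "data": {
  "commands": [
    [0,0,-0.004,0,0,0,-1],
    [0,0,-0.004,0,0,0,-1],
    [0,0,-0.004,0,0,0,-1],
    [0,0,-0.004,0,0,0,-1],
    [0,0,-0.004,0,0,0,-1],
    [0,0,-0.004,0,0,0,-1],
    [0,0,-0.004,0,0,0,-1],
    [0,0,-0.004,0,0,0,-1]
  ]
}}

```text
clock: 3.7
ee_pos: [0.6025, -0.2879, 0.0301]
tool_rot: [-2.531, -0.003, 0.374]
force: [0.4, 0.2, 0.3]
gripper_width: 0.056
```

>>> {"op": "step_arm", "data": {
  "commands": [
    [0,0,0.06,0,0,0,-1],
    [0,0,0.15,0,0,0,-1],
    [-0.01,0.03,0.24,0,0,0,-1],
    [-0.03,0.08,0.33,0,0,0,-1],
    [-0.05,0.13,0.41,0,0,0,-1],
    [-0.07,0.18,0.49,0,0,0,-1],
    [-0.09,0.23,0.56,0,0,0,-1],
    [-0.1,0.28,0.6,0,0,0,-1],
    [-0.1,0.28,0.6,0,0,0,-1]
  ]
}}

```text
clock: 4.6
ee_pos: [0.5532, -0.1458, 0.3348]
tool_rot: [-2.538, -0.008, 0.378]
force: [0.6, 0.4, -0.0]
gripper_width: 0.0557
```

```bash
python3 - <<'E'
from h import *
p,dd=manip.read_camera('scene');cv2.imwrite('pics/s4.png',p[:,:,::-1])
s=manip.observe();print(s['clock'],s['ee_pos'],s['qpos'],s['force'])
yaw=np.radians(69);Rz=R.from_rotvec([0,0,yaw]).as_matrix()@Rg
print(rows([.52,-.05,.33],Rz)); 
Rf=R.from_rotvec([0,-np.pi/2,0]).as_matrix()@Rz;print(Rf)
print(rows([.52,-.05,.33],Rf))
E
```

```text
4.65 [ 0.5529125  -0.14707942  0.33214985] [-0.60167786  0.43858737  1.12995352  0.37359154  2.06178805 -0.88445737] [-0.05728637 -0.72535272 -0.62146572]
(array([-0.0658,  0.1942, -0.0043, -0.0021,  0.0099,  1.5278]), np.float64(68.75146015383402))
[[-1.16261752e-18  5.73576436e-01  8.19152044e-01]
 [ 9.99986292e-01  4.28905048e-03 -3.00322548e-03]
 [-5.23596383e-03  8.19140816e-01 -5.73568574e-01]]
(array([-0.0658,  0.1942, -0.0043, -1.1868, -1.7248,  1.1835]), np.float64(108.2246463582313))
```

View pics/s4.png

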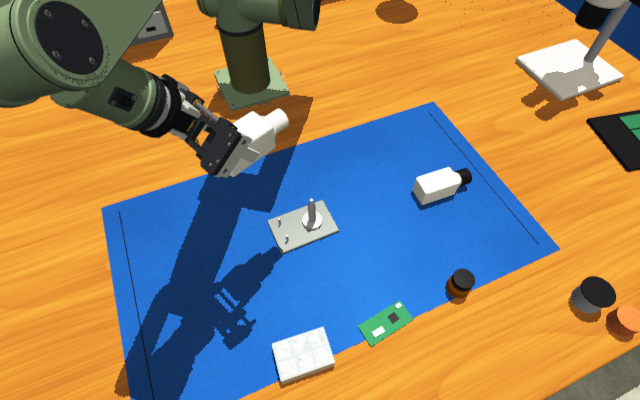

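>>> {"op": "step_arm", "data": {
  "commands": [
    [0,0.03,0,-0.09,-0.13,0.09,-1],
    [-0.02,0.06,0,-0.18,-0.26,0.18,-1],
    [-0.03,0.09,0,-0.27,-0.39,0.27,-1],
    [-0.04,0.12,0,-0.36,-0.52,0.36,-1],
    [-0.05,0.15,0,-0.44,-0.65,0.44,-1],
    [-0.06,0.18,0,-0.53,-0.77,0.53,-1],
    [-0.06,0.19,0,-0.59,-0.86,0.59,-1],
    [-0.06,0.19,0,-0.59,-0.86,0.59,-1]
  ]
}}

```text
clock: 5.45
ee_pos: [0.5204, -0.0517, 0.328]
tool_rot: [2.974, -0.252, 0.971]
force: [-0.6, -0.4, -1.9]
gripper_width: 0.0556
```

```bash
cat >> h.py <<'E'
Rz=R.from_rotvec([0,0,np.radians(69)]).as_matrix()@Rg
Rf=R.from_rotvec([0,-np.pi/2,0]).as_matrix()@Rz
E
python3 - <<'E'
from h import *
s=manip.observe();print(s['clock'],s['ee_pos'],s['qpos'],s['force'],s['gripper_width'])
print(rows([.52,-.05,.33],Rf))
E
```

```text
5.45 [ 0.52042399 -0.05173643  0.32796407] [-0.39836906 -0.15452203  1.71964007  0.21362047  1.36228025 -1.37004161] [-0.56499861 -0.3963326  -1.86818006] 0.055627813112882035
(array([-8.000e-04,  3.500e-03,  4.100e-03, -5.983e-01, -8.758e-01,
        5.951e-01]), np.float64(54.7279953310912))
```

>>> {"op": "step_arm", "data": {
  "commands": [
    [0.01,0.01,0,-0.09,-0.13,0.09,-1],
    [0.02,0.02,0,-0.18,-0.26,0.18,-1],
    [0.03,0.03,0,-0.27,-0.39,0.27,-1],
    [0.04,0.04,0,-0.36,-0.52,0.36,-1],
    [0.05,0.05,0,-0.44,-0.65,0.44,-1],
    [0.06,0.05,0,-0.53,-0.77,0.53,-1],
    [0.07,0.05,0,-0.6,-0.876,0.595,-1],
    [0.07,0.05,0,-0.6,-0.876,0.595,-1],
    [0.07,0.05,0,-0.6,-0.876,0.595,-1]
  ]
}}

```text
clock: 6.35
ee_pos: [0.5576, -0.0289, 0.3286]
tool_rot: [2.182, 0.002, 1.568]
force: [0.5, 0.7, 0.6]
gripper_width: 0.056
```

```bash

python3 - <<'E'
from h import *
for c in ['scene','top']:
    p,dd=manip.read_camera(c);cv2.imwrite(f'pics/{c}5.png',p[:,:,::-1]);np.save(f'{c}5_d.npy',dd)
    r=manip.regions_of(c,'open_bottle')
    for i,x in enumerate(r): print(c,x['conf'],x['centre'],x['pixels'].sum())
    if r: np.save(f'{c}5_m.npy',r[0]['pixels'])
s=manip.observe();print(s['clock'],s['ee_pos'],s['qpos'],s['force'],s['gripper_width'])
print(rows([.5555,-.023,.33],Rf))
E
```

```text
scene 0.9 [302.6, 132.8] 2187
top 0.85 [356.1, 163.3] 1427
6.55 [ 0.55839831 -0.02830696  0.33120532] [-0.39545861 -0.45710225  2.18859875  0.61759703  0.57216353 -2.34671606] [ 0.44155468  0.37007404 -0.08007544] 0.055699190187090186
(array([-0.0058,  0.0106, -0.0024, -0.0001,  0.0051,  0.0003]), np.float64(0.2308714021992981))
```

View pics/scene5.png

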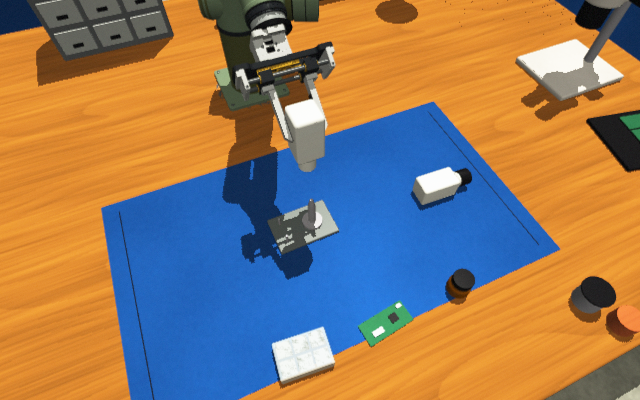

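View pics/top5.png

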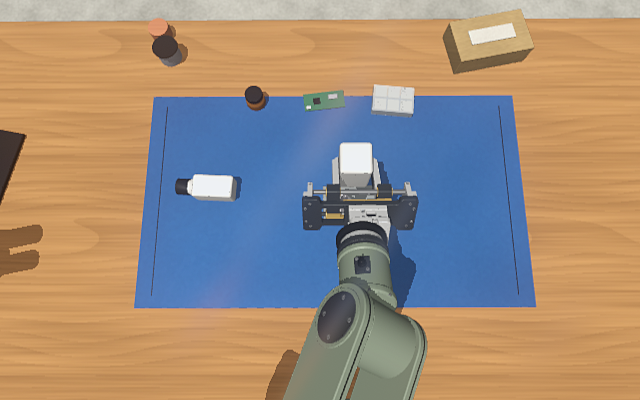

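The bottle is now neck down above the stand (mouth around (307,168) in the scene view, base square at (356,158) in the top view). I'll measure where its axis sits relative to the TCP.

```bash

python3 - <<'E'
from h import *
for c in ['scene','top']:
    k=manip.get_calibration(c);dd=np.load(f'{c}5_d.npy');m=np.load(f'{c}5_m.npy')
    P=cloud(dd,k,m);print(c,'z',np.percentile(P[:,2],[1,5,25,50,75,95,99]))
    q=P[P[:,2]>.36];
    A=np.c_[q[:,:2]-q[:,:2].mean(0),np.ones(len(q))];co=np.linalg.lstsq(A,q[:,2],rcond=None)[0]
    print(' base',len(q),q.mean(0),'slope',co,cv2.minAreaRect(q[:,:2].astype(np.float32)))
    print(' lo/hi',np.percentile(q[:,:2],[1,99],axis=0))
    # +x face (scene) and neck
    for lo,hi in [(.27,.285),(.285,.3),(.3,.32),(.32,.34),(.34,.36)]:
        q=P[(P[:,2]>lo)&(P[:,2]<hi)]
        if len(q)>20: print(lo,len(q),np.percentile(q[:,:2],[2,50,98],axis=0).round(4).tolist())
    q=P[(P[:,2]>.225)&(P[:,2]<.262)]
    if len(q)>20:print('neck',len(q),np.percentile(q[:,:2],[2,50,98],axis=0).round(4).tolist(),P[:,2].min())
E
```

```text
scene z [0.23540119 0.25089144 0.30710922 0.34763406 0.37129433 0.37296405
 0.37368186]
 base 892 [ 0.56712935 -0.03155201  0.3705496 ] slope [-0.08691467  0.03460443  0.3705496 ] ((0.5616620779037476, -0.029554331675171852), (0.05562973767518997, 0.05612804368138313), 89.18013763427734)
 lo/hi [[ 0.5367398  -0.05686356]
 [ 0.58903032 -0.00353161]]
0.27 112 [[0.5449, -0.0572], [0.5873, -0.0358], [0.5891, -0.0039]]
0.285 189 [[0.5478, -0.0574], [0.5876, -0.0375], [0.5898, -0.0038]]
0.3 256 [[0.5657, -0.0573], [0.5878, -0.0353], [0.5894, -0.0038]]
0.32 262 [[0.5666, -0.0572], [0.5878, -0.0343], [0.5897, -0.0038]]
0.34 312 [[0.5464, -0.0572], [0.5876, -0.0376], [0.5893, -0.0039]]
neck 140 [[0.563, -0.0466], [0.5758, -0.0336], [0.5783, -0.0162]] -0.0015486413518225328
top z [0.27951839 0.29633626 0.3605979  0.37282095 0.37407661 0.37539912
 0.37629927]
 base 1067 [ 0.55746991 -0.02830983  0.37292341] slope [ 0.04920619 -0.00894928  0.37292341] ((0.5592989325523376, -0.02869437076151371), (0.05615969002246857, 0.05502885952591896), 89.79202270507812)
 lo/hi [[ 0.53209133 -0.05590517]
 [ 0.58625016 -0.00167102]]
0.285 49 [[0.5319, -0.0518], [0.5324, -0.0287], [0.5333, -0.0064]]
0.3 82 [[0.5318, -0.0531], [0.5324, -0.0279], [0.5336, -0.0041]]
0.32 86 [[0.5317, -0.0525], [0.5324, -0.0288], [0.5335, -0.005]]
0.34 106 [[0.5317, -0.0547], [0.5325, -0.0244], [0.5696, -0.0007]]
```

>>> {"op": "step_arm", "data": {
  "commands": [
    [-0.009,0.013,-0.03,0,0.005,0,-1],
    [-0.009,0.013,-0.07,0,0.005,0,-1],
    [-0.009,0.013,-0.11,0,0.005,0,-1],
    [-0.009,0.013,-0.15,0,0.005,0,-1],
    [-0.009,0.013,-0.19,0,0.005,0,-1],
    [-0.009,0.013,-0.22,0,0.005,0,-1],
    [-0.009,0.013,-0.22,0,0.005,0,-1],
    [-0.009,0.013,-0.22,0,0.005,0,-1]
  ]
}}

```text
clock: 7.35
ee_pos: [0.5536, -0.0209, 0.2216]
tool_rot: [2.183, 0.007, 1.572]
force: [-0.2, 0.6, -0.1]
gripper_width: 0.056
```

```bash

python3 - <<'E'
from h import *
for c in ['scene','top']:
    p,dd=manip.read_camera(c);k=manip.get_calibration(c)
    if c=='scene': cv2.imwrite(f'pics/{c}6.png',cv2.resize(p[60:280,190:440],None,fx=2.7,fy=2.7,interpolation=cv2.INTER_CUBIC)[:,:,::-1])
    r=manip.regions_of(c,'open_bottle')
    if not r: print('none');continue
    P=cloud(dd,k,r[0]['pixels']);print(c,r[0]['conf'])
    for lo,hi in [(.13,.15),(.17,.19),(.19,.21),(.21,.23),(.23,.25),(.25,.28)]:
        q=P[(P[:,2]>lo)&(P[:,2]<hi)]
        if len(q)>20: print(lo,len(q),np.percentile(q,[2,50,98],axis=0).round(4).tolist())
    if c=='scene':
        s=r=manip.regions_of(c,'stand');Q=cloud(dd,k,r[0]['pixels'])
        q=Q[(Q[:,2]>.03)&(Q[:,2]<.11)&(Q[:,1]>-.06)];print('peg',np.percentile(q,[2,50,98],axis=0).round(4).tolist())
s=manip.observe();print(s['clock'],s['ee_pos'],s['qpos'],s['force'],s['gripper_width'])
E
```

```text
scene 0.79
0.13 72 [[0.5624, -0.038, 0.1302], [0.5718, -0.0259, 0.1399], [0.5744, -0.01, 0.1496]]
0.17 162 [[0.5473, -0.0494, 0.1713], [0.5836, -0.0311, 0.1804], [0.5852, 0.0023, 0.1898]]
0.19 174 [[0.5596, -0.0494, 0.1903], [0.5837, -0.0271, 0.2001], [0.5853, 0.0046, 0.2094]]
0.21 173 [[0.5717, -0.049, 0.2104], [0.5838, -0.0261, 0.2205], [0.5853, 0.002, 0.2296]]
0.23 210 [[0.547, -0.049, 0.2305], [0.5838, -0.0288, 0.2405], [0.5858, 0.0044, 0.2495]]
0.25 738 [[0.5339, -0.0486, 0.2512], [0.565, -0.0237, 0.2647], [0.5848, 0.0036, 0.2672]]
peg [[0.5545, -0.0314, 0.0321], [0.5618, -0.0249, 0.0686], [0.5657, -0.0152, 0.1004]]
top 0.92
0.17 43 [[0.5271, -0.0439, 0.1754], [0.5277, -0.0221, 0.1848], [0.5283, -0.0002, 0.1887]]
0.19 49 [[0.5273, -0.0467, 0.1938], [0.5278, -0.0227, 0.2021], [0.5289, 0.0019, 0.2076]]
0.21 53 [[0.5272, -0.0454, 0.2124], [0.5279, -0.0201, 0.2197], [0.5295, 0.0044, 0.2291]]
0.23 81 [[0.5273, -0.0498, 0.2316], [0.5281, -0.0185, 0.2412], [0.5647, 0.0069, 0.2498]]
0.25 787 [[0.5277, -0.0468, 0.2566], [0.552, -0.0212, 0.2656], [0.5805, 0.0054, 0.2683]]
7.6 [ 0.55358813 -0.02108206  0.22236739] [-0.37583283 -0.29509393  2.3298992   1.04882126  0.34976796 -2.82006259] [ 0.38889352  0.94291765 -1.3815612 ] 0.05580592900186931
```

View pics/scene6.png

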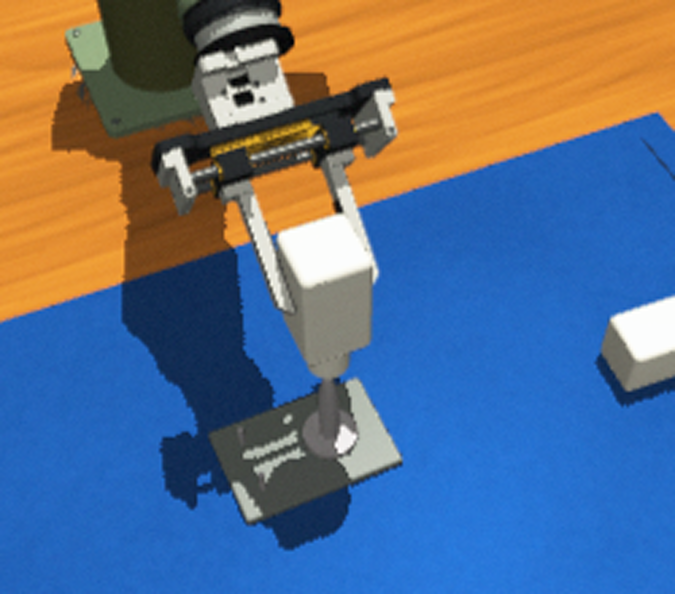

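The bottle is centred over the peg, but joint 6 has reached its limit (-2.82) and joint 3 is close to its own. Before descending I'll fit a kinematic model from the logged samples and choose a better azimuth.

```bash
cat > kin.py <<'E'
from h import *
from scipy.optimize import least_squares
S=[([-1.427,.207,1.542,0,1.393,-.15],[.167,-.55,.219]),
([-1.01183885,0.38073816,1.35673637,0.18222271,1.67245484,-0.54050748],[.42022,-.39782,.21866]),
([-0.71827381,0.77494586,0.89005522,0.30281757,2.00845778,-1.00947911],[0.5985,-0.2906,0.1975]),
([-0.71050373,0.93912178,0.95700928,0.27989947,1.7872004,-1.10141458],[0.6030,-0.2885,0.0332]),
([-0.60167786,0.43858737,1.12995352,0.37359154,2.06178805,-0.88445737],[0.5530,-0.1465,0.3335]),
([-0.39836906,-0.15452203,1.71964007,0.21362047,1.36228025,-1.37004161],[0.5204,-0.0517,0.3280]),
([-0.39545861,-0.45710225,2.18859875,0.61759703,0.57216353,-2.34671606],[0.5580,-0.0286,0.330]),
([-0.37583283,-0.29509393,2.3298992,1.04882126,0.34976796,-2.82006259],[0.5536,-0.021,0.2220])]
rz=lambda a:R.from_rotvec([0,0,a]).as_matrix(); ry=lambda a:R.from_rotvec([0,a,0]).as_matrix()
def fk(q,p):
    a1,h,lat,L2,e,L3,L6,w=p
    A=rz(q[0]);U=A@ry(q[1]);F=U@ry(q[2]);W=F@rz(q[3])@ry(q[4]);
    pos=A@[a1,lat,h]+U@[0,0,L2]+F@[e,0,L3]+W@[w,0,L6]
    return pos,W@rz(q[5])
f=lambda p:np.concatenate([fk(q,p)[0]-x for q,x in S]+[1e-3*(p-p0)])
p0=np.array([0,.35,.08,.4,0,.4,.22,0])
sol=least_squares(f,p0);P=sol.x
lo=np.array([-2.73,-.86,.23,-1.11,.08,-2.82]);hi=np.array([2.73,2.22,2.46,4.25,2.63,2.82])
def ik(pos,Rt,q0):
    def g(q):
        x,Rm=fk(q,P);return np.r_[(x-pos)*5,R.from_matrix(Rt.T@Rm).as_rotvec()]
    b=least_squares(g,np.clip(q0,lo+.02,hi-.02),bounds=(lo,hi));return b.x,np.abs(b.fun).max()
E
python3 - <<'E'
from kin import *
print(P.round(4));print(np.abs(sol.fun[:24]).max())
for q,x in S[-3:]: print(R.from_matrix(fk(q,P)[1]).as_euler('xyz').round(3))
q0=np.array(S[-1][0])
for az in range(-120,121,15):
    Rt=rz(np.radians(az))@Rf
    out=[]
    for z in (.26,.116):
        best=min((ik(np.array([.5555,-.023,z])-Rt@[0,0,0]-np.array([.002*np.cos(np.radians(az)),.002*np.sin(np.radians(az)),0]),Rt,s) for s in ([-.2,.2,1.8,0,.5,-1.5],[-.2,.2,1.8,3,.8,1.5],[-.2,.2,1.8,1.5,1,-2],[-.4,.3,1.8,-.8,1,-.5],[.2,.2,1.8,1.5,1,2])),key=lambda t:t[1])
        out.append((best[0].round(2).tolist(),round(best[1],3)))
    print(az,out)
E
```

```text
[-1.500e-03  2.825e-01  8.630e-02  4.550e-01  9.380e-02  5.012e-01
  3.277e-01  3.000e-04]
0.001066844314513371
[-2.974  0.252 -2.171]
[-2.178 -0.005 -1.571]
[-2.181 -0.007 -1.571]
-120 [([0.18, 0.6, 1.22, -0.74, 1.96, -2.5], np.float64(0.0)), ([0.18, 0.76, 1.28, -0.69, 1.79, -2.35], np.float64(0.0))]
-105 [([0.23, 0.49, 1.38, -0.83, 1.78, -2.61], np.float64(0.0)), ([0.23, 0.67, 1.43, -0.8, 1.62, -2.44], np.float64(0.0))]
-90 [([0.28, 0.37, 1.55, -0.91, 1.59, -2.71], np.float64(0.0)), ([0.28, 0.57, 1.61, -0.92, 1.43, -2.5], np.float64(0.0))]
-75 [([0.3, 0.24, 1.72, -0.99, 1.38, -2.81], np.float64(0.0)), ([0.3, 0.46, 1.78, -1.05, 1.23, -2.55], np.float64(0.0))]
-60 [([0.3, 0.11, 1.9, -1.11, 1.16, -2.82], np.float64(0.044)), ([0.27, 0.34, 1.92, -1.11, 1.03, -2.69], np.float64(0.061))]
-45 [([0.11, -0.14, 2.03, -0.84, 0.81, 2.82], np.float64(0.13)), ([0.22, 0.22, 2.02, -1.11, 0.83, -2.82], np.float64(0.131))]
-30 [([0.06, -0.22, 2.17, -0.97, 0.56, 2.82], np.float64(0.021)), ([0.05, 0.14, 2.3, 4.25, 0.49, -2.3], np.float64(0.045))]
-15 [([-0.13, -0.33, 2.26, -0.41, 0.28, 2.04], np.float6
[... 458 characters left out ...]
02, 1.3, -0.33], np.float64(0.0)), ([-0.74, 0.27, 2.07, 1.13, 1.13, -0.66], np.float64(0.0))]
60 [([-0.73, 0.14, 1.84, 0.94, 1.49, -0.45], np.float64(0.0)), ([-0.73, 0.38, 1.91, 0.98, 1.31, -0.71], np.float64(0.0))]
75 [([-0.68, 0.28, 1.67, 0.85, 1.67, -0.55], np.float64(0.0)), ([-0.68, 0.49, 1.73, 0.85, 1.49, -0.76], np.float64(0.0))]
90 [([-0.62, 0.41, 1.5, 0.76, 1.84, -0.66], np.float64(0.0)), ([-0.62, 0.6, 1.56, 0.73, 1.65, -0.83], np.float64(0.0))]
105 [([-0.55, 0.52, 1.33, 0.67, 2.0, -0.76], np.float64(0.0)), ([-0.55, 0.7, 1.39, 0.62, 1.81, -0.91], np.float64(0.0))]
120 [([-0.47, 0.62, 1.17, 0.56, 2.14, -0.89], np.float64(0.0)), ([-0.47, 0.78, 1.23, 0.5, 1.95, -1.02], np.float64(0.0))]
```

```bash
sed -i 's/return pos,W@rz(q\[5\])/return pos,W@rz(q[5]+np.pi)/' kin.py
python3 - <<'E'
from kin import *
for q,x in S[-3:]: print(R.from_matrix(fk(q,P)[1]).as_euler('xyz').round(3))
for az in range(-135,136,15):
    Rt=rz(np.radians(az))@Rf
    print(az)
    for z in (.33,.26,.116):
        sols=[]
        for s in ([-.2,.2,1.8,0,.5,-1.5],[-.2,.2,1.8,3,.8,1.5],[-.2,.2,1.8,1.5,1,-2],[-.4,.3,1.8,-.8,1,-.5],[.2,.2,1.8,1.5,1,2]):
            q,e=ik(np.array([.5535,-.023,z]),Rt,s)
            if e<.003 and not any(np.abs(q-t).max()<.05 for t in sols): sols.append(q)
        print('  ',z,[t.round(2).tolist() for t in sols])
E
```

```text
[ 2.974 -0.252  0.971]
[2.178 0.005 1.571]
[2.181 0.007 1.571]
-135
   0.33 [[0.11, 0.63, 1.02, -0.69, 2.2, 0.68]]
   0.26 [[0.11, 0.68, 1.09, -0.64, 2.11, 0.77]]
   0.116 [[0.11, 0.83, 1.15, -0.58, 1.94, 0.9]]
-120
   0.33 [[0.17, 0.53, 1.17, -0.78, 2.04, 0.55]]
   0.26 [[0.17, 0.59, 1.23, -0.74, 1.95, 0.64]]
   0.116 [[0.17, 0.75, 1.29, -0.69, 1.78, 0.79]]
-105
   0.33 [[0.23, 0.42, 1.32, -0.85, 1.86, 0.44]]
   0.26 [[0.23, 0.48, 1.39, -0.83, 1.78, 0.53]]
   0.116 [[0.23, 0.66, 1.44, -0.8, 1.61, 0.71]]
-90
   0.33 [[0.27, 0.3, 1.49, -0.91, 1.67, 0.33]]
   0.26 [[0.27, 0.37, 1.55, -0.91, 1.59, 0.44]]
   0.116 [[0.27, 0.57, 1.61, -0.92, 1.43, 0.64]]
-75
   0.33 [[0.29, 0.16, 1.66, -0.97, 1.46, 0.22]]
   0.26 [[0.29, 0.24, 1.72, -0.99, 1.38, 0.34]]
   0.116 [[0.29, 0.46, 1.79, -1.05, 1.23, 0.59]]
-60
   0.33 [[0.28, 0.01, 1.82, -1.01, 1.23, 0.08]]
   0.26 [[0.28, 0.09, 1.89, -1.06, 1.15, 0.22]]
   0.116 []
-45
   0.33 [[0.21, -0.15, 1.97, -1.0, 0.97, -0.13]]
   0.26 [[0.21, -0.06, 2.05, -1.11, 0.88, 0.06]]
   0.116 []
-30
   0.33 [[0.08, -0.31, 2.09, -0.84, 0.68, -0.48]]
   0.26 [[0.0
[... 795 characters left out ...]
, 1.76, 2.69]]
   0.26 [[-0.68, 0.27, 1.67, 0.85, 1.67, 2.59]]
   0.116 [[-0.68, 0.49, 1.74, 0.85, 1.48, 2.38]]
90
   0.33 [[-0.62, 0.33, 1.44, 0.79, 1.93, 2.58]]
   0.26 [[-0.62, 0.4, 1.5, 0.76, 1.83, 2.49]]
   0.116 [[-0.62, 0.59, 1.56, 0.73, 1.65, 2.31]]
105
   0.33 [[-0.55, 0.45, 1.28, 0.71, 2.09, 2.46]]
   0.26 [[-0.55, 0.52, 1.34, 0.67, 1.99, 2.38]]
   0.116 [[-0.55, 0.69, 1.4, 0.62, 1.81, 2.23]]
120
   0.33 [[-0.47, 0.56, 1.12, 0.6, 2.24, 2.32]]
   0.26 [[-0.47, 0.62, 1.18, 0.56, 2.14, 2.24]]
   0.116 [[-0.47, 0.78, 1.24, 0.5, 1.95, 2.12]]
135
   0.33 [[-0.39, 0.65, 0.99, 0.47, 2.37, 2.15]]
   0.26 [[-0.39, 0.7, 1.05, 0.43, 2.27, 2.08]]
   0.116 [[-0.39, 0.85, 1.11, 0.37, 2.07, 1.98]]
```

Azimuth about -105° stays well within every joint's range all the way down. I'll lift, then yaw about the vertical in stages.

>>> {"op": "step_arm", "data": {
  "commands": [
    [0,0,0.05,0,0,0,-1],
    [0,0,0.13,0,0,0,-1],
    [0,0,0.21,0,0,0,-1],
    [0,0,0.23,0,0,-0.12,-1],
    [0,0,0.23,0,0,-0.26,-1],
    [0,0,0.23,0,0,-0.4,-1],
    [0,0,0.23,0,0,-0.54,-1],
    [0,0,0.23,0,0,-0.68,-1],
    [0,0,0.23,0,0,-0.8,-1],
    [0,0,0.23,0,0,-0.8,-1],
    [0,0,0.23,0,0,-0.8,-1],
    [0,0,0.23,0,0,-0.8,-1]
  ]
}}

```text
clock: 8.8
ee_pos: [0.5529, -0.0211, 0.3372]
tool_rot: [2.183, 0.004, 0.943]
force: [0.1, -0.0, -1.2]
gripper_width: 0.0558
```

```bash

python3 - <<'E'
from h import *
s=manip.observe();print(s['clock'],s['ee_pos'],s['tool_rot'],s['qpos'],s['force'],s['gripper_width'])
Rt=R.from_rotvec([0,0,np.radians(-105)]).as_matrix()@Rf
print(rows([.555,-.022,.33],Rt))
E
```

```text
8.8 [ 0.5529257  -0.02107909  0.33716274] [2.1827566  0.00373978 0.94323869] [ 0.14740108 -0.25774302  2.04066656 -0.91832547  0.80769625 -0.3253391 ] [ 0.1235875  -0.01096853 -1.22765871] 0.05583013417732147
(array([ 4.1000e-03, -1.8000e-03, -1.4300e-02, -2.1000e-03,  1.4000e-03,
       -1.5343e+00]), np.float64(69.04338614635904))
```

>>> {"op": "step_arm", "data": {
  "commands": [
    [0,0,0,0,0,-0.15,-1],
    [0,0,0,0,0,-0.31,-1],
    [0,0,0,0,0,-0.47,-1],
    [0,0,0,0,0,-0.63,-1],
    [0,0,0,0,0,-0.78,-1],
    [0,0,0,0,0,-0.78,-1]
  ]
}}

```text
clock: 9.4
ee_pos: [0.5549, -0.0198, 0.335]
tool_rot: [2.187, 0.006, 0.336]
force: [0.4, -0.5, -1.3]
gripper_width: 0.0564
```

>>> {"op": "step_arm", "data": {
  "commands": [
    [0,0,0,0,0,-0.15,-1],
    [0,0,-0.05,0,0,-0.31,-1],
    [0,0,-0.1,0,0,-0.47,-1],
    [0,0,-0.15,0,0,-0.63,-1],
    [0,0,-0.19,0,0,-0.75,-1],
    [0,0,-0.19,0,0,-0.75,-1],
    [0,0,-0.19,0,0,-0.75,-1]
  ]
}}

```text
clock: 10.1
ee_pos: [0.5526, -0.0214, 0.2406]
tool_rot: [2.187, 0.007, -0.252]
force: [-0.2, 0.3, -0.8]
gripper_width: 0.056
```

```bash

python3 - <<'E'
from h import *
for c in ['scene','top']:
    p,dd=manip.read_camera(c);k=manip.get_calibration(c)
    cv2.imwrite(f'pics/{c}7.png',p[:,:,::-1])
    r=manip.regions_of(c,'open_bottle')
    if not r: print('none');continue
    P=cloud(dd,k,r[0]['pixels']);print(c,r[0]['conf'])
    for lo,hi in [(.13,.15),(.15,.165)]:
        q=P[(P[:,2]>lo)&(P[:,2]<hi)]
        if len(q)>20: print(lo,len(q),np.percentile(q,[2,50,98],axis=0).round(4).tolist())
    zt=np.percentile(P[:,2],97);q=P[P[:,2]>zt-.01];print('base',q[:,2].mean(),cv2.minAreaRect(q[:,:2].astype(np.float32)))
    q=P[(P[:,2]>.18)&(P[:,2]<zt+.02)];print('body',cv2.minAreaRect(q[:,:2].astype(np.float32)))
    for lo in (.185,.21,.235):
        q=P[(P[:,2]>lo)&(P[:,2]<lo+.025)];print(lo,len(q),cv2.minAreaRect(q[:,:2].astype(np.float32)))
s=manip.observe();print(s['clock'],s['ee_pos'],s['tool_rot'],s['qpos'],s['force'],s['gripper_width'])
Rt=R.from_rotvec([0,0,np.radians(-105)]).as_matrix()@Rf
print(rows([.555,-.022,.23],Rt))
E
```

```text
scene 0.95
0.15 62 [[0.5546, -0.0398, 0.1502], [0.5672, -0.0288, 0.1573], [0.5706, -0.0102, 0.1638]]
base 0.283113129701827 ((0.5539628267288208, -0.023723214864730835), (0.05581282451748848, 0.05681388080120087), 75.68995666503906)
body ((0.5508544445037842, -0.021401312202215195), (0.05882192403078079, 0.06709229201078415), 75.55626678466797)
0.185 170 ((0.5658281445503235, -0.03838722035288811), (0.07103758305311203, 0.03421122208237648), 35.50897216796875)
0.21 137 ((0.5652599334716797, -0.039513617753982544), (0.07114099711179733, 0.035912059247493744), 34.66765594482422)
0.235 126 ((0.5611190795898438, -0.04601971060037613), (0.06097743660211563, 0.028237728402018547), 24.041797637939453)
top 0.67
base 0.28482224575510434 ((0.5520782470703125, -0.02289211004972458), (0.05443438142538071, 0.05684506893157959), 74.1095199584961)
body ((0.5565044283866882, -0.02545947954058647), (0.055586788803339005, 0.06853737682104111), 71.60509490966797)
0.185 7 ((0.5204097628593445, -0.035014692693948746), (0.008837576024234295, 0.0011080659460276365), 83.32958221435547)
0.21 20 ((0.5209013223648071, -0.03703293949365616), (0.0036571288947016, 0.014863230288028717), 11.012031555175781)
0.235 36 ((0.5535607933998108, -0.036626048386096954), (0.023375587537884712, 0.07007963955402374), 80.01020050048828)
10.3 [ 0.55278042 -0.02054193  0.24234124] [ 2.18819385  0.00346197 -0.25199641] [ 0.23657879  0.49567134  1.40489285 -0.81904133  1.74802733  0.55509077] [ 0.15419665 -0.05066954 -0.39591265] 0.05593118941378265
(array([ 0.0044, -0.0029, -0.0247, -0.0075,  0.0043, -0.0124]), np.float64(0.6812150744199857))
```

View pics/scene7.png

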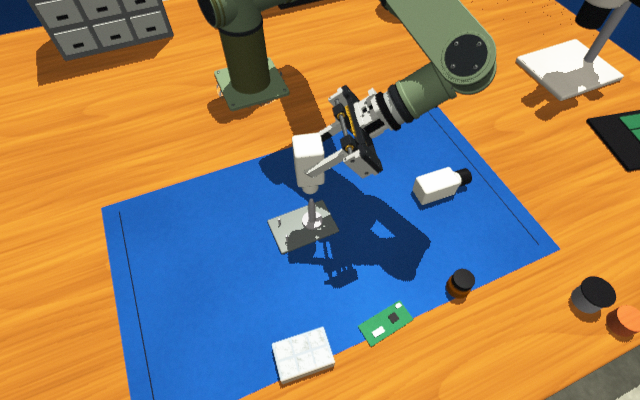

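View pics/top7.png

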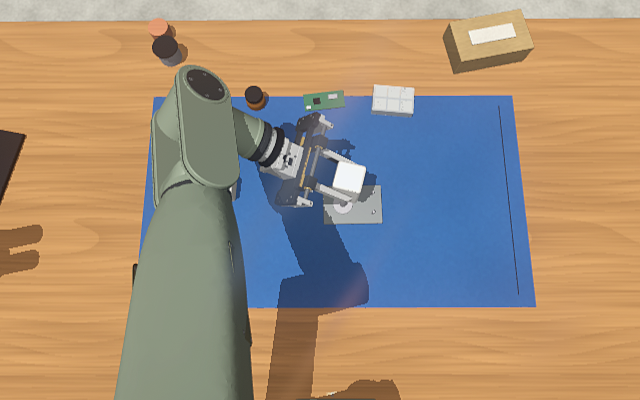

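The bottle is upright over the peg in both views (mouth about (310,190), peg tip about (312,200) in the scene view). It needs +2.5 mm in x, then a slow descent.

>>> {"op": "step_arm", "data": {
  "commands": [
    [0.005,0,0,-0.007,0.004,0,-1],
    [0.005,0,-0.02,-0.007,0.004,0,-1],
    [0.005,0,-0.04,-0.007,0.004,0,-1],
    [0.005,0,-0.06,-0.007,0.004,0,-1],
    [0.005,0,-0.08,-0.007,0.004,0,-1],
    [0.005,0,-0.1,-0.007,0.004,0,-1],
    [0.005,0,-0.12,-0.007,0.004,0,-1],
    [0.005,0,-0.12,-0.007,0.004,0,-1]
  ]
}}

```text
clock: 11.1
ee_pos: [0.5542, -0.0211, 0.1781]
tool_rot: [2.179, 0.012, -0.254]
force: [0.2, -0.1, -0.9]
gripper_width: 0.0559
```

```bash

python3 - <<'E'
from h import *
p,dd=manip.read_camera('scene');k=manip.get_calibration('scene')
cv2.imwrite('pics/scene8.png',cv2.resize(p[100:270,220:420],None,fx=3.5,fy=3.5,interpolation=cv2.INTER_CUBIC)[:,:,::-1])
for c in ('scene','top'):
  if c=='top': p,dd=manip.read_camera(c);k=manip.get_calibration(c)
  r=manip.regions_of(c,'open_bottle')
  if r:
    P=cloud(dd,k,r[0]['pixels']);zt=np.percentile(P[:,2],97);q=P[(P[:,2]>zt-.01)&(P[:,2]<zt+.005)];print('base',q[:,2].mean(),cv2.minAreaRect(q[:,:2].astype(np.float32)))
s=manip.observe();print(s['clock'],s['ee_pos'],s['tool_rot'],s['force'],s['moment'],s['gripper_width'])
E
```

```text
base 0.22073958046333242 ((0.5568904280662537, -0.023365072906017303), (0.05607229843735695, 0.05574473738670349), 75.04601287841797)
base 0.22277709113122826 ((0.5540966987609863, -0.02202538400888443), (0.05331386253237724, 0.05518513545393944), 76.115966796875)
11.3 [ 0.5555813  -0.02085134  0.18081881] [ 2.18077304  0.00703988 -0.25371028] [-0.46482874 -0.6450509  -1.03570821] [ 0.45468751 -0.19784002 -0.03247355] 0.05562999893171509
```

View pics/scene8.png

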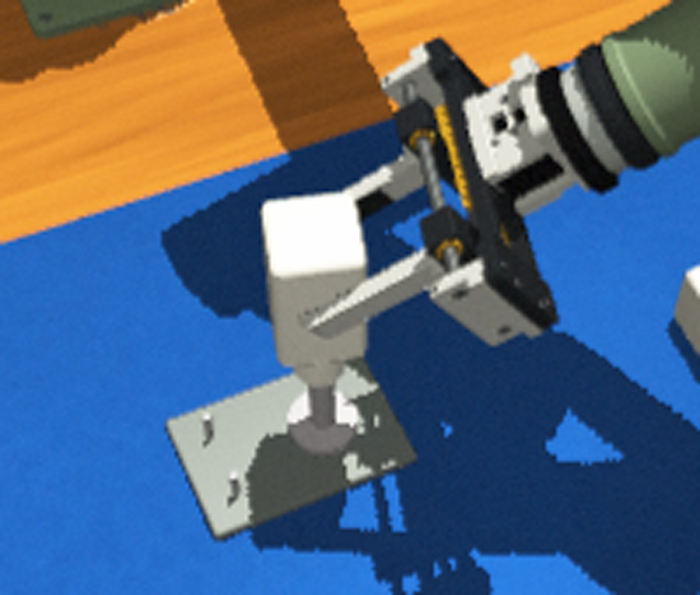

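The peg is inside the neck, centred, with no contact force. Continuing.

>>> {"op": "step_arm", "data": {
  "commands": [
    [0,0,-0.02,0,0,0,-1],
    [0,0,-0.04,0,0,0,-1],
    [0,0,-0.06,0,0,0,-1],
    [0,0,-0.08,0,0,0,-1],
    [0,0,-0.1,0,0,0,-1],
    [0,0,-0.112,0,0,0,-1],
    [0,0,-0.112,0,0,0,-1],
    [0,0,-0.112,0,0,0,-1]
  ]
}}

```text
clock: 12.1
ee_pos: [0.5553, -0.0209, 0.1243]
tool_rot: [2.18, 0.008, -0.254]
force: [0.2, -0.1, -0.8]
gripper_width: 0.0559
```

```bash
cat > chk.py <<'E'
from h import *
import sys
n=sys.argv[1]
for c in ('scene','top'):
  p,dd=manip.read_camera(c);k=manip.get_calibration(c)
  if c=='scene': cv2.imwrite(f'pics/{c}{n}.png',cv2.resize(p[120:290,220:420],None,fx=3.5,fy=3.5,interpolation=cv2.INTER_CUBIC)[:,:,::-1])
  else: cv2.imwrite(f'pics/{c}{n}.png',p[:,:,::-1])
  r=manip.regions_of(c,'open_bottle')
  if r:
    P=cloud(dd,k,r[0]['pixels']);zt=np.percentile(P[:,2],97);q=P[(P[:,2]>zt-.01)&(P[:,2]<zt+.005)];print('base',np.median(q[:,2]),cv2.minAreaRect(q[:,:2].astype(np.float32)))
s=manip.observe();print(s['clock'],s['ee_pos'],s['tool_rot'],s['force'],s['moment'],s['gripper_width'])
E
python3 chk.py 9
```

```text
base 0.16728116012387406 ((0.557881772518158, -0.02330443263053894), (0.05592390522360802, 0.05575154721736908), 75.5822525024414)
base 0.16760925724483677 ((0.5546543598175049, -0.02275247499346733), (0.05363988131284714, 0.05606302246451378), 74.47663116455078)
12.3 [ 0.5555967  -0.02078151  0.12488435] [ 2.18104759  0.00689196 -0.25371191] [0.48600302 0.22744387 0.06363519] [ 0.41062488 -0.1486177   0.05858551] 0.055863357530080725
```

View pics/scene9.png

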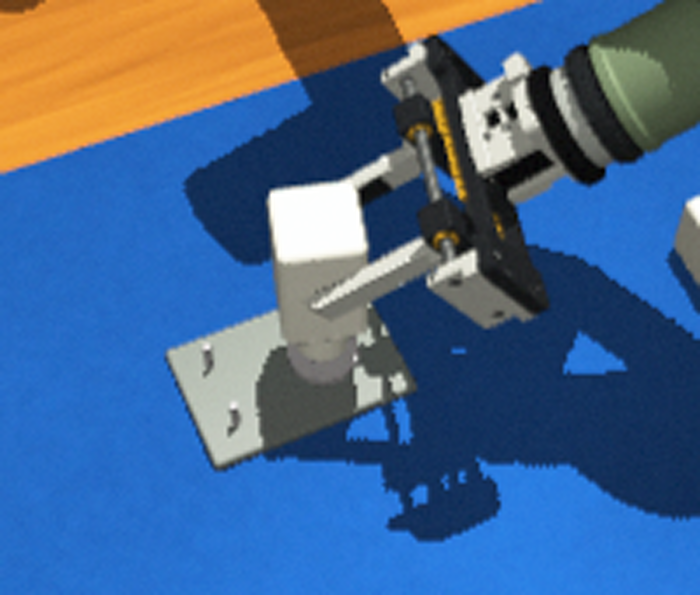

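About 9 mm to go, so I'll feel for the collar in 1–2 mm rows.

>>> {"op": "step_arm", "data": {
  "commands": [
    [0,0,-0.004,0,0,0,-1],
    [0,0,-0.008,0,0,0,-1],
    [0,0,-0.012,0,0,0,-1],
    [0,0,-0.015,0,0,0,-1],
    [0,0,-0.015,0,0,0,-1]
  ]
}}

```text
clock: 12.8
ee_pos: [0.555, -0.0209, 0.1164]
tool_rot: [2.18, 0.009, -0.254]
force: [-0.0, 0.6, -0.4]
gripper_width: 0.0558
```

>>> {"op": "step_arm", "data": {
  "commands": [
    [0,0,-0.002,0,0,0,-1],
    [0,0,-0.003,0,0,0,-1],
    [0,0,-0.003,0,0,0,-1]
  ]
}}

```text
clock: 13.1
ee_pos: [0.5552, -0.0209, 0.1152]
tool_rot: [2.181, 0.008, -0.254]
force: [-0.3, 0.5, 0.6]
gripper_width: 0.0559
```

>>> {"op": "step_arm", "data": {
  "commands": [
    [0,0,-0.002,0,0,0,-1],
    [0,0,-0.002,0,0,0,-1]
  ]
}}

```text
clock: 13.3
ee_pos: [0.5553, -0.0209, 0.1148]
tool_rot: [2.18, 0.008, -0.254]
force: [-0.4, 0.8, 1.6]
gripper_width: 0.0562
```

>>> {"op": "step_arm", "data": {
  "commands": [
    [0,0,-0.002,0,0,0,-1],
    [0,0,-0.002,0,0,0,-1]
  ]
}}

```text
clock: 13.5
ee_pos: [0.5553, -0.0208, 0.1147]
tool_rot: [2.179, 0.007, -0.254]
force: [-1.6, 1.5, 4.8]
gripper_width: 0.0557
```

```bash
python3 chk.py 10
```

```text
base 0.1577351973472384 ((0.5573347210884094, -0.022859375923871994), (0.05612620338797569, 0.05629582703113556), 74.97631072998047)
base 0.15736836024789191 ((0.5547464489936829, -0.022727541625499725), (0.055804867297410965, 0.05681240186095238), 75.90298461914062)
13.7 [ 0.55534223 -0.02081863  0.11467364] [ 2.17932647  0.0071144  -0.2542443 ] [-1.85424358  2.02732907  6.14353123] [-0.06238137  0.21397899 -0.22547099] 0.05568623697624509
```

The collar is felt (+6 N upward), and the base at z 0.1575 puts the rim at about 0.0175. Releasing.

>>> {"op": "step_arm", "data": {
  "commands": [
    [0,0,0,0,0,0,0.3],
    [0,0,0,0,0,0,1],
    [0,0,0,0,0,0,1],
    [0,0,0,0,0,0,1],
    [0,0,0,0,0,0,1],
    [0,0,0,0,0,0,1]
  ]
}}

```text
clock: 14.3
ee_pos: [0.5552, -0.0209, 0.1131]
tool_rot: [2.181, 0.008, -0.254]
force: [0.1, -0.2, 0.2]
gripper_width: 0.0935
```

```bash
python3 chk.py 11
```

```text
base 0.15772474450811047 ((0.5562229156494141, -0.02285967767238617), (0.05565118044614792, 0.05559462308883667), 72.96940612792969)
base 0.15742345031885896 ((0.553363025188446, -0.022336792200803757), (0.05572580546140671, 0.055633559823036194), 74.6493148803711)
14.5 [ 0.55519785 -0.02088291  0.11326017] [ 2.18059542  0.00810921 -0.25375679] [0.21214796 0.56836415 0.10935876] [ 0.31671508 -0.12781086 -0.00696477] 0.09383542423633162
```

View pics/scene11.png

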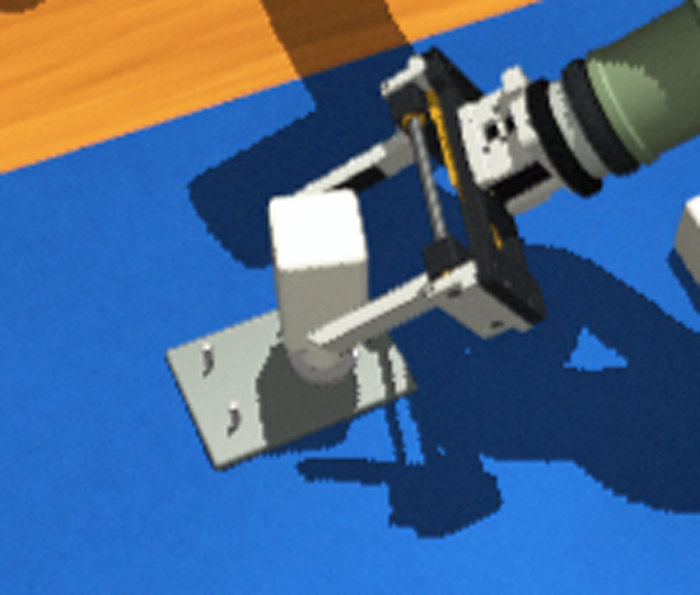

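The bottle stands on its own and the fingers are open. Backing out along the tool axis.

>>> {"op": "step_arm", "data": {
  "commands": [
    [0.008,0.032,0.023,0,0,0,1],
    [0.021,0.079,0.057,0,0,0,1],
    [0.034,0.127,0.092,0,0,0,1],
    [0.047,0.174,0.126,0,0,0,1],
    [0.059,0.222,0.161,0,0,0,1],
    [0.059,0.222,0.22,0,0,0,1],
    [0.059,0.222,0.28,0,0,0,1],
    [0.059,0.222,0.28,0,0,0,1],
    [0.059,0.222,0.28,0,0,0,1]
  ]
}}

```text
clock: 15.4
ee_pos: [0.5849, 0.0903, 0.2537]
tool_rot: [2.182, 0.007, -0.254]
force: [-1.0, 0.4, -0.8]
gripper_width: 0.0942
```

```bash
python3 chk.py 12; python3 - <<'E'
from h import *
p,dd=manip.read_camera('scene');k=manip.get_calibration('scene')
cv2.imwrite('pics/scene13.png',p[:,:,::-1])
r=manip.regions_of('scene','capped_bottle');print([(x['conf'],x['centre']) for x in r])
E
```

```text
base 0.15768190548412137 ((0.5558094382286072, -0.022893432527780533), (0.05568617582321167, 0.05624621361494064), 75.15312957763672)
base 0.15733415926263905 ((0.552219033241272, -0.021963544189929962), (0.055669426918029785, 0.053152911365032196), 75.47547912597656)
15.6 [0.58388989 0.08967406 0.25146321] [ 2.17864225  0.01127109 -0.25404576] [ 0.07821784 -0.80687932 -0.98705934] [ 0.3511816  -0.21185901 -0.0549666 ] 0.09420024646288765
[(0.97, [440.3, 181.3])]
```

View pics/scene13.png

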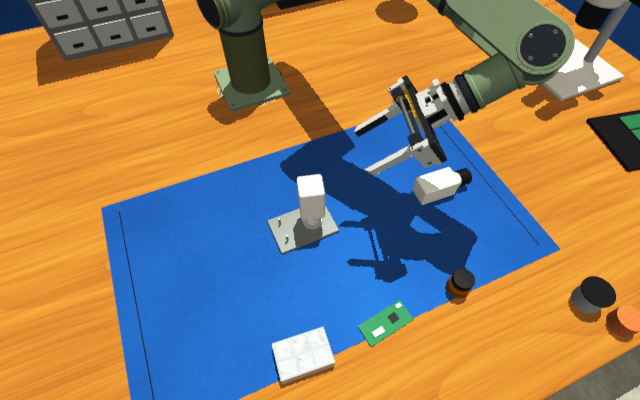

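The bottle stands neck down on the peg (about (312,205)), the gripper is clear, and the capped bottle is still at (440,184). Handing in.

```bash
python3 -c "
from cell import manip
print(manip.hand_in()); print(manip.observe()['clock'])"
```

```text
the job is handed in; nothing more can be done
None
the job is handed in; nothing more can be done
```

The open bottle now stands neck down on the tall peg with its rim on the collar, and the gripper is clear of it. I handed the job in at about 15.7 s on the robot's clock; no verdict was given.

**What I did:** I gripped the bottle across its 56 mm width, turned it neck down and lowered it over the peg. I let go only after feeling the collar, at about 6 N upward.

**Last checks:**
- **Height:** the bottle's base sits at z ≈ 0.1575 m. That puts the rim about 0.5 mm below the nominal 18 mm collar height, and the reading did not change after I let go and backed away.
- **Centring:** the bottle's axis is within about 2 mm of the peg's estimated axis. The two cameras differ by about 3.5 mm in x (0.5558 and 0.5522 m), somewhat more than the 2 mm calibration tolerance.
- **Capped bottle:** it lies where it did in the pictures, and the arm never came near it. The network's centre for it moved about 4 pixels in the scene view, which I put down to mask noise because the picture shows no shift.

**Setback on the way:** my first approach direction ran joint 6 to its limit (measured −2.82006 against −2.82). I lifted and turned the bottle about 105° around the vertical, which kept every joint well within range for the final descent. I can't tell whether that reading counts as passing the joint's range.

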